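# Turn a heat-sink plate over in the drop chute and draw it out

## Robot

A 6-joint arm with a two-finger parallel gripper is mounted at the origin on a cart in front of the work surface, level with it; the furniture and walls round the work are solid. World frame = base frame: x ahead of the robot, y to its left, z up, the work surface at z = 0. Lengths are in m, angles in rad, forces in N, time in s.
With the tool pointing down it reaches from about 0.35 to 0.975 m from the base axis. Payload 4.9 kg.
Tool frame: the origin (TCP) lies on the front face of the gripper's body, between the roots of the fingers; the fingertips stand ctrl.finger_overhang ahead of it and the grasp point (between the pads) lies 54 mm ahead of it (ctrl.finger_overhang is the distance from the TCP to the fingertips, in m); z points along the fingers, y is the line along which they close (so a half turn about z gives the same grasp; the last joint's range is limited). The gripper opens to 85 mm and grips with 20 to 120 N. Pads are 22 mm wide; open, the fingers measure 114 mm over their backs; the gripper's body (76 mm by 85 mm) begins 54 mm behind the grasp point. The pads swing forward as they close: fully open they stand 13 mm farther back than shut.
Start: joints at [1.029, 0.053, 1.613, -0, 1.476, -0.119], TCP at [0.256, 0.57, 0.304] pointing down, gripper open.
Joint ranges: [-3.01, 3.01], [-1.01, 2.22], [0.06, 2.58], [-1.02, 4.17], [0.09, 2.62], [-3.14, 3.14]. Speed limits (rad/s): [2.57, 2.57, 3.14, 3.14, 3.14, 3.14].

## Interface

Orientations are given as a rotation vector (axis times angle).
In Python, from station import ctrl, vision gives the robot as it stands. The module is installed in compiled form; this text tells all that it offers.
- The arm moves only by the tool drive_tool, never from a script. Its argument "rows" is a list of rows, each a list of 2 entries, a list of its own where there are three numbers: the shift along the tool's x, y, z in m, then the turn about the tool's z in rad. A call has 1 to 10 rows; each row shifts and turns the commanded pose from where the row before left it, along the tool's axes as they then stand; what a row does not reach is not made up. A row lasts 1/10 s, in which the tool goes at most 50 mm and 8.59 degrees, less where a joint would pass 70% of its speed; a pose out of reach is approached as far as the arm can. A call with a gripper value outside its range is refused whole. "jaw" is the closure, from 0 (fully open) to 1 (shut), set as the call begins (left out, the last holds). The fingers move at their own pace and stop on an object; "grip_force" is the grip in N (left out, the last holds). Time passes only in rows, so rows that do not move let the fingers close. It gives the time, the measured TCP pose, the force, the opening and the grip force at its end, in the units of the state.
- ctrl.get_obs(): the state, without advancing time (a new reading comes with each control period).
- vision.get_image(name): name is "scene" or "top" or "wrist"; returns a dict with "image" (480x640x3 uint8, blue, green, red), "vertical_fov" (degrees; the focal length in pixels is half the picture's height over the tangent of half this angle, whatever the lens; pixels are square), "cx", "cy" (the principal point, pixels), "R" (3x3) and "t" (3): a world point X has camera coordinates R X + t. Camera axes: x right, y down, z forward; pixel columns grow to the right and rows downward; lengths in m; the calibration is good to about 2 mm. A picture is of the moment at which its call begins. There is no depth.
- ctrl.finish_job(): hands the job in; it is judged then, once.
The state is a dict: "t": time; "q": joint angles; "dq": joint speeds; "effort": joint torques, N m; "tool_pos": TCP position; "tool_rot": TCP orientation; "contact_force": force on the tool from outside, world axes, zero at the start; "wrist_torque": the same for the moment, N m; "opening": finger opening in m; "grip_force": force on a finger pad.
Only numpy, scipy, OpenCV 4.12 (cv2) and the standard library are available. Lean on these libraries where they do the work, as an engineer would, in place of code of your own. Each camera call takes 0.05 s, during which the arm holds its last target. There are 200 camera calls.

## Task

The finned heat-sink plate on the bench must have its flat mounting face upward: turn it over in the turnover chute. Let go of it, fins up, with its end lapped on the chute's drop lip so that it tips over the lip, falls and lands fins down on the tray; the lip may be clamped at any setting, so feel for it. Then press down the catch's thumb pad to lift the hook, pull the tray out as far as it goes by its upright handle, and leave the things lying around where they are.

Things in the scene. Friction and masses are not known exactly. Their poses are not given: they have to be found in the camera images.
- plate: the loose aluminium heat-sink plate, about 130 g: base 100 (x) x 60 (y) x 5 mm with fins 80 x 58 x 8 mm on top, 13 mm in all; starts fins up on the bench. Origin at the centre of the flat side; z points from flat side to fins, so it must end pointing down. Grasp across the 60 mm at mid-length; a half turn about z looks the same
- plate_mid (a point): centre of the plate, half-way through its 13 mm; axes of the plate. It flips when let go level, its tail touching the ramp behind the lip or up to 5 mm above it, its 100 mm side along the chute's x, with 38 to 50 mm of it (best 45) behind the lip's front face; under 30 it often lands unturned, over 56 it stays lying there
- turner: turnover chute, fixed on the bench: open-topped drop between clear cheeks, tower at the rear, tray below. Origin on the bench on its middle line; x = the way the tray pulls out, z up. Drop open from x = -58 to 106 mm; cheeks 50 mm either side, 75 high; front guard at x = 103 to 115, 80 high; tower at x < -62, 106 high, its clamp screw (x = -80) reaching y = 62 mm
- lip_mid (a point): top of the drop lip if its slide stood at mid-setting, 115 mm above the bench; chute's axes. The lip is a slide's rounded front edge (radius 5 mm, 44 mm wide); behind it the slide's top is a ramp rising at 8 degrees for 60 mm. The slide is clamped fast at an unreported setting: the lip's real front face stands anywhere from -30 to +30 mm along x from this point
- lip_face (a point): middle of the lip's flat front face (looks along +x, 97 to 110 mm above the bench, 44 mm wide) if the slide stood at mid-setting; the same unreported shift of up to 30 mm along the chute's x either way applies. Touch this face with the end of the held plate to find it; it bears 15 N and more. Under 97 mm the drop below the lip is open
- tray_floor (a point): centre of the tray's inner floor (165 x 78 mm, walls 17 mm high), 13 mm above the bench; chute's axes; moves with the tray
- tray (a joint): how far the tray is drawn out along the chute's x, m: 0 in, 0.085 fully out; steady friction of about 3 N; blocked by the catch's hook until that is lifted
- tray_grip (a point): grip point of the tray's upright handle, a rounded black tab 12 mm thick (chute's x), 44 mm wide (y), from 8 to 74 mm above the bench; the point is 56 mm above the bench, and moves with the tray; 43 mm are free between tab and guard, 34 mm between tab and the raised hook. Best taken across the 44 mm
- catch (a joint): turn of the catch, rad: 0 = hook down before the tray's front wall (locked), 0.55 = hook fully up, end stop; tray free beyond 0.35; it stays where it is left (friction about 3 N at the pad)
- catch_pad (a point): centre of the top of the catch's black thumb pad (26 x 24 mm), 66 mm above the bench while locked, beside the chute's front on its +y side; chute's axes while locked. Pressed straight down to its end stop (centre about 28 mm lower, pad then tilted 0.55 rad) it lifts the hook; it turns about a level axis along the chute's x, 48 mm inward of the pad's centre and 44 mm above the bench
- cap: bystander, leave it alone: large round stepped vessel cap, 111 mm wide, 30 mm high; origin under its centre
- small_cap: bystander, leave it alone: smaller round stepped vessel cap, 87 mm wide, 23 mm high; origin under its centre
- driver: bystander, leave it alone: hex driver lying down, 160 mm long, 23 mm high; origin under its centre
- brick: bystander, leave it alone: block-shaped power adapter, 36 x 62 x 34 mm; origin under its centre
- pen: bystander, leave it alone: felt pen lying down, 132 mm long, 14 mm high; origin under its centre
- syringe: bystander, leave it alone: 20 ml syringe lying down, 126 mm long, 21 mm high; origin under its centre
- tweezers: bystander, leave it alone: steel tweezers lying down, 122 mm long, 9 mm high; origin under its centre

How it is judged:
On the way, in this order (a step that is already met when the one before it is completed fails the run):
1. the plate has been let go over the drop and is falling, tipping over, inside the chute (contact force between the fingers and plate below 0.05 N and linear speed of plate above 0.3 m/s and angle between plate_mid's own z axis and vertical above 0.6 rad and x of plate_mid in the frame of turner between -0.07 and 0.13 m and y of plate_mid in the frame of turner between -0.04 and 0.04 m and z of plate_mid in the frame of turner between 0.025 and 0.15 m), for 0.02 s.
2. the plate lies still, fins down, in the tray, which is still shut and locked (angle between plate_mid's own z axis and vertical above 3 rad and x of plate_mid in the frame of tray_floor between -0.045 and 0.045 m and y of plate_mid in the frame of tray_floor between -0.02 and 0.02 m and z of plate_mid in the frame of tray_floor between 0.002 and 0.011 m and linear speed of plate below 0.03 m/s and contact force between the fingers and plate below 0.05 N and value of joint tray below 0.01 m and value of joint catch below 0.15 rad), for 0.2 s.
3. the catch is lifted while the tray is still in (value of joint catch above 0.4 rad and value of joint tray below 0.01 m), for 0.1 s.
4. the tray is drawn out (value of joint tray above 0.075 m), for 0.1 s.
At the end, for the whole second after the job is handed in: the plate lies still in the tray with its fins down (within 8 degrees of level; centre at most 45 mm lengthwise and 20 mm sideways from the tray's centre, resting on its floor), the catch is still lifted (over 0.3 rad) and the tray is drawn out more than 75 of its 85 mm (angle between plate_mid's own z axis and vertical above 3 rad and x of plate_mid in the frame of tray_floor between -0.045 and 0.045 m and y of plate_mid in the frame of tray_floor between -0.02 and 0.02 m and z of plate_mid in the frame of tray_floor between 0.002 and 0.011 m and linear speed of plate below 0.03 m/s and contact force between the fingers and plate below 0.05 N and value of joint tray above 0.075 m and value of joint catch above 0.3 rad); the robot touches nothing.
It fails at once if a bystander (either vessel cap, driver, power adapter, pen, syringe, tweezers) is pushed more than 25 mm from its place (distance of any of cap, small_cap, driver, brick, pen, syringe, tweezers from where it was at the start of the episode above 0.025 m).
It also fails if it takes over 64 s, if anything falls off the work surface, if the arm or the gripper's body presses on something with over 40 N, if the wrist force passes 120 N, or if a joint passes its speed limit or range.

## Working session

There is one attempt and no reset: what is moved stays moved. The work goes in short steps, Python scripts to look and compute and a tool call to move; the robot and the scene stay as the last step left them, time stands still between calls to the robot, and variables do not carry over. Pictures are saved under pics/ and viewed, at most 10 in all, crops included, and the job is handed in when it is done.

Besides the shell and the picture viewer there is one more tool, called in YAML: its name, and indented under it one key for each argument. drive_tool: Moves the arm, as the interface text tells. Its arguments: {"type":"object","properties":{"rows":{"type":"array","items":{"type":"array"}},"jaw":{"type":"number"},"grip_force":{"type":"number"}},"required":["rows"]}

```bash
mkdir -p pics; cat > h.py <<'E'
import numpy as np, cv2
from station import ctrl, vision
from scipy.spatial.transform import Rotation as Ro
def grab(n,f):
    d=vision.get_image(n); cv2.imwrite('pics/'+f+'.png',d['image'])
    d['f']=d['image'].shape[0]/2/np.tan(np.radians(d['vertical_fov'])/2)
    np.savez('pics/'+f+'.npz',**{k:d[k] for k in('R','t','f','cx','cy')}); return d
def load(f): return dict(np.load('pics/'+f+'.npz'))
def cast(d,u,v,z):
    r=np.array([(u-d['cx'])/d['f'],(v-d['cy'])/d['f'],1.]); R=np.array(d['R']);t=np.array(d['t'])
    o=-R.T@t; w=R.T@r; return o+w*(z-o[2])/w[2]
def proj(d,X):
    c=np.array(d['R'])@np.array(X)+d['t']; return np.array([d['cx']+d['f']*c[0]/c[2],d['cy']+d['f']*c[1]/c[2]])
E
python3 - <<'E'
from h import *
for n in('scene','top'):
    d=grab(n,n+'0'); print(n,d['f'],d['cx'],d['cy'],-np.array(d['R']).T@d['t'])
o=ctrl.get_obs(); print(o,ctrl.finger_overhang, Ro.from_rotvec(o['tool_rot']).as_matrix())
E
```

```text
scene 512.2095311521949 325.4943785153855 246.06303964866467 [-0.29102516 -0.48821393  1.18934491]
top 493.7744647552571 326.8081903284802 240.33005611674014 [ 0.3904677  -0.10991936  1.60385785]
{'t': 0.1, 'q': array([ 1.02898985e+00,  5.32638679e-02,  1.61415958e+00,  1.43626131e-05,
        1.47600104e+00, -1.19006053e-01]), 'dq': array([-0.00075788, -0.00146744, -0.00381984,  0.00022021, -0.00143139,
       -0.00201674]), 'effort': array([-1.88945532e-04, -3.94907928e+01, -3.71362674e+01, -1.45358135e-04,
        3.94384697e-03,  3.49352649e-05]), 'tool_pos': array([0.25622325, 0.56959145, 0.30280084]), 'tool_rot': array([-6.59072033e-01, -3.07105884e+00,  2.71398366e-03]), 'contact_force': array([-0.03335244,  0.10124623, -0.7647318 ]), 'wrist_torque': array([ 0.02287711, -0.02017722,  0.01499573]), 'grip_force': 0.0, 'opening': 0.08536118715544963} 0.0726 [[-9.11942783e-01  4.10316273e-01 -9.56896847e-04]
 [ 4.10317324e-01  9.11941475e-01 -1.56209928e-03]
 [ 2.31679167e-04 -1.81717652e-03 -9.99998322e-01]]
```

View pics/top0.png

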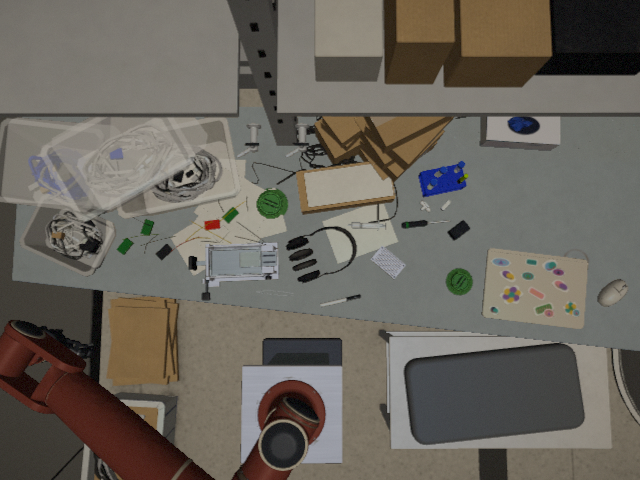

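View pics/scene0.png

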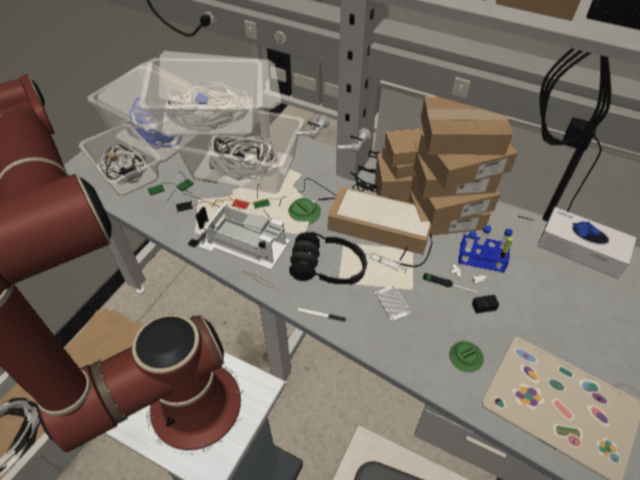

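The top view shows the plate at about (388,263) and the chute at about (240,263), with its tower at the right end (about 272). A black handle sits near (193,262) and the pad near (206,296), so chute x points to image left. I'll zoom in.

```bash
python3 - <<'E'
from h import *
t=cv2.imread('pics/top0.png');s=cv2.imread('pics/scene0.png')
a=cv2.resize(t[235:305,180:290],None,fx=5,fy=5,interpolation=2)   #550x350
b=cv2.resize(s[195:275,180:300],None,fx=4,fy=4,interpolation=2)  #480x320
c=cv2.resize(t[240:285,365:412],None,fx=5,fy=5,interpolation=2)
im=np.zeros((600,800,3),np.uint8)
im[:350,:550]=a; im[:225,555:790]=c; cv2.imwrite('pics/z1.png',im[:350])
cv2.imwrite('pics/z2.png',cv2.resize(s[195:275,180:300],None,fx=6,fy=6,interpolation=2))
for n in('top0','scene0'):
    d=load(n); print(n,[proj(d,[x,y,0]).round(1) for x,y in((.4,0),(.5,0),(.4,.1))])
E
```

```text
top0 [array([292.3, 287. ]), array([292.5, 256.1]), array([261.4, 287. ])]
scene0 [array([279.6, 282. ]), array([296.6, 257.2]), array([249.5, 269.1])]
```

View pics/z1.png

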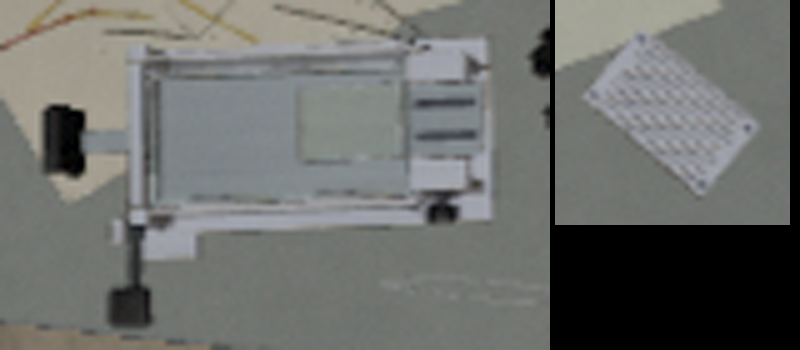

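View pics/z2.png

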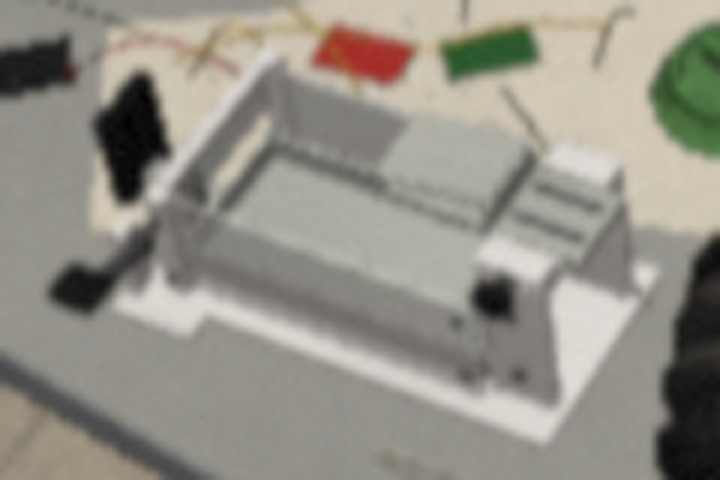

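In the crops, the guard top runs (128,45) to (146,222), the tower block tops have front edges at x≈408 (y 50 to 190), the lip edge is at x≈297, the handle top is at (64,140) and the pad top at (130,305). The plate corners in its own crop, which starts at px (365,240), are roughly (645,33), (585,97), (757,128) and (700,195).

```bash
python3 - <<'E'
from h import *
d=load('top0'); C=lambda x,y,z:cast(d,180+(x+.5)/5-.5,235+(y+.5)/5-.5,z)
g1,g2=C(128,44,.08),C(130,222,.08)
t1,t2=C(408,50,.106),C(411,190,.106)
l1,l2=C(297,82,.11),C(300,160,.11)
print('guard',g1,g2,'tower',t1,t2,'lip',l1,l2)
gm=(g1+g2)/2; tm=(t1+t2)/2; ax=gm-tm; print('len',np.linalg.norm(ax[:2]),'yaw',np.arctan2(ax[1],ax[0]), 'yaw guard',np.arctan2(-(g2-g1)[0]*-1,-(g2-g1)[1]*-1))
print('handle',C(64,140,.074),'pad',C(130,305,.066))
# plate mask
im=cv2.imread('pics/top0.png'); roi=im[240:285,365:412]
P=lambda x,y:cast(d,365+(x-555+.5)/5-.5,240+(y+.5)/5-.5,.005)
c=[P(*p) for p in((645,33),(585,97),(700,197),(760,126))]
for i in range(4): print(c[i],np.linalg.norm(c[i]-c[i-1]))
m=sum(c)/4; e=(c[2]-c[1]+c[3]-c[0])[:2]; print('plate',m,np.arctan2(e[1],e[0]))
E
```

```text
guard [0.53434873 0.26525164 0.08      ] [0.42433017 0.26148626 0.08      ] tower [0.52797573 0.08824828 0.106     ] [0.44282237 0.08543315 0.106     ] lip [0.50821107 0.15482505 0.11      ] [0.46089982 0.1522441  0.11      ]
len 0.17663220694557596 yaw 1.6051093648712595 yaw guard -1.6050078552055438
handle [0.47520816 0.30500961 0.074     ] pad [0.37341295 0.2637222  0.066     ]
[ 0.53145219 -0.29304326  0.005     ] 0.09541819628404039
[ 0.48984976 -0.25359764  0.005     ] 0.057329914423496574
[ 0.425075   -0.32720658  0.005     ] 0.09805124365701665
[ 0.47087492 -0.36676589  0.005     ] 0.06051918657464207
plate [ 0.47931297 -0.31015334  0.005     ] -2.2757638604802564
```

drive_tool:
  rows:
    - [[0, 0, 0], 0.14]
    - [[0, 0, 0], 0.14]
    - [[0, 0, 0], 0.14]
    - [[0, 0, 0], 0.14]
    - [[0, 0, 0], 0.14]
    - [[0, 0, 0], 0.14]
    - [[0, 0, 0], 0.14]
    - [[0, 0, 0], 0.14]
    - [[0, 0, 0], 0.14]
    - [[0, 0, 0], 0.14]
  jaw: 0

```text
t: 1.1
tool_pos: [0.2563, 0.5697, 0.3032]
tool_rot: [2.488, 1.917, -0.002]
contact_force: [0.7, -0.2, -0.3]
opening: 0.0852
grip_force: 0.0
```

drive_tool:
  rows:
    - [[0, 0, 0], 0.14]
    - [[0, 0, 0], 0.14]
    - [[0, 0, 0], 0.14]
    - [[0, 0, 0], 0.033]
    - [[-0.026, 0.037, 0], 0]
    - [[-0.026, 0.037, 0], 0]
    - [[-0.026, 0.037, 0], 0]
    - [[-0.026, 0.037, 0], 0]
    - [[-0.026, 0.037, 0], 0]
    - [[-0.026, 0.037, 0], 0]

```text
t: 2.1
tool_pos: [0.3242, 0.3055, 0.3034]
tool_rot: [2.851, 1.319, -0.001]
contact_force: [0.8, -0.4, 0.0]
opening: 0.0858
grip_force: 0.0
```

drive_tool:
  rows:
    - [[-0.026, 0.037, 0], 0]
    - [[-0.026, 0.037, 0], 0]
    - [[-0.026, 0.037, 0], 0]
    - [[-0.026, 0.037, 0], 0]
    - [[-0.026, 0.037, 0], 0]
    - [[-0.026, 0.037, 0], 0]
    - [[-0.026, 0.037, 0], 0]
    - [[-0.026, 0.037, 0], 0]
    - [[-0.026, 0.037, 0], 0]
    - [[-0.026, 0.037, 0], 0]

```text
t: 3.1
tool_pos: [0.4376, -0.1324, 0.3036]
tool_rot: [-2.852, -1.317, -0.0]
contact_force: [0.8, -0.5, 0.5]
opening: 0.0854
grip_force: 0.0
```

drive_tool:
  rows:
    - [[-0.026, 0.037, 0], 0]
    - [[-0.026, 0.037, 0], 0]
    - [[-0.026, 0.037, 0], 0]
    - [[-0.026, 0.037, 0], 0]
    - [[0, 0, 0], 0]
    - [[0, 0, 0], 0]
    - [[0, 0, 0], 0]

```text
t: 3.8
tool_pos: [0.4828, -0.3048, 0.3035]
tool_rot: [-2.85, -1.318, 0.0]
contact_force: [0.1, -0.1, -0.7]
opening: 0.0857
grip_force: 0.0
```

```bash
python3 - <<'E'
from h import *
d=grab('wrist','w1'); print(proj(d,[.479,-.31,.013]),-np.array(d['R']).T@d['t'])
o=ctrl.get_obs();print(o['t'],o['tool_pos'],o['contact_force'],Ro.from_rotvec(o['tool_rot']).as_matrix().round(4),o['q'])
E
```

```text
[321.33916611 210.85325654] [ 0.52737963 -0.25289604  0.37445155]
3.85 [ 0.48290234 -0.30457009  0.30378759] [-0.54626012 -0.36780408  0.05811559] [[ 6.472e-01  7.623e-01 -2.000e-04]
 [ 7.623e-01 -6.472e-01  4.000e-04]
 [ 2.000e-04 -4.000e-04 -1.000e+00]] [-6.93088513e-01 -7.52880665e-02  1.74005230e+00  1.72446503e-04
  1.47720137e+00  1.08277352e-02]
```

View pics/w1.png

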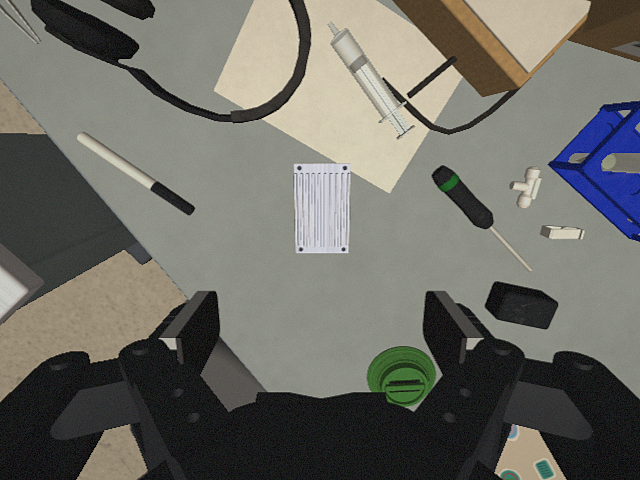

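The plate is square in the wrist view. Its base corners are at about (294,164), (350,163), (351,252) and (297,253).

```bash
python3 - <<'E'
from h import *
d=load('w1')
c=np.array([cast(d,u,v,.005) for u,v in((294,164),(350,163),(351,252.5),(296.5,253))])
for i in range(4): print(c[i],np.linalg.norm(c[i]-c[i-1]))
m=c.mean(0); e=(c[0]-c[3]+c[1]-c[2])[:2]; print('plate',m,np.arctan2(e[1],e[0]))
o=ctrl.get_obs();R=Ro.from_rotvec(o['tool_rot']).as_matrix()
print(R.T@(m-o['tool_pos']), ctrl.finger_overhang)
# seen from top cam again
print(proj(load('top0'),m))
E
```

```text
[ 0.48854876 -0.25429243  0.005     ] 0.09887819346160753
[ 0.53414347 -0.29171198  0.005     ] 0.05898390336311325
[ 0.47241326 -0.3695653   0.005     ] 0.09935672594476547
[ 0.42503832 -0.33007713  0.005     ] 0.06167414824337641
plate [ 0.48003595 -0.31141171  0.005     ] 0.8868753499320181
[-0.00712066  0.00235496  0.29878554] 0.0726
[388.47124197 261.99849366]
```

drive_tool:
  rows:
    - [[-0.007, 0.002, 0.03], -0.02]
    - [[0, 0, 0.045], 0]
    - [[0, 0, 0.045], 0]
    - [[0, 0, 0.045], 0]
    - [[0, 0, 0.035], 0]
    - [[0, 0, 0.02], 0]
    - [[0, 0, 0.005], 0]
    - [[0, 0, 0.002], 0]
    - [[0, 0, 0], 0]

```text
t: 4.75
tool_pos: [0.4809, -0.3125, 0.0786]
tool_rot: [2.836, 1.346, 0.002]
contact_force: [-0.3, -0.2, 1.3]
opening: 0.0856
grip_force: 0.0
```

drive_tool:
  rows:
    - [[0, 0, 0.002], 0]
    - [[0, 0, 0], 0]
    - [[0, 0, 0], 0]

```text
t: 5.05
tool_pos: [0.4804, -0.3126, 0.0758]
tool_rot: [2.837, 1.346, 0.001]
contact_force: [0.5, -0.5, -0.7]
opening: 0.0855
grip_force: 0.0
```

drive_tool:
  rows:
    - [[0, 0, 0.002], 0]
    - [[0, 0, 0.001], 0]
    - [[0, 0, 0], 0]
    - [[0, 0, 0], 0]

```text
t: 5.45
tool_pos: [0.48, -0.3122, 0.0717]
tool_rot: [-2.838, -1.346, 0.0]
contact_force: [0.8, -0.1, -0.3]
opening: 0.0856
grip_force: 0.0
```

drive_tool:
  rows:
    - [[0, 0, 0], 0]
    - [[0, 0, 0], 0]
    - [[0, 0, 0], 0]
    - [[0, 0, 0], 0]
    - [[0, 0, 0], 0]
    - [[0, 0, 0], 0]
  jaw: 1
  grip_force: 40

```text
t: 6.05
tool_pos: [0.4799, -0.3121, 0.0727]
tool_rot: [-2.837, -1.346, 0.001]
contact_force: [-2.5, 2.1, 5.7]
opening: 0.0573
grip_force: 47.8
```

drive_tool:
  rows:
    - [[0, 0, -0.01], 0]
    - [[0, 0, -0.03], 0]
    - [[0, 0, -0.045], -0.12]
    - [[0, 0, -0.045], -0.12]
    - [[0, 0, -0.045], -0.12]
    - [[0, 0, -0.04], -0.12]
    - [[0, 0, 0], -0.12]
    - [[0, 0, 0], -0.119]
    - [[0, 0, 0], 0]
  grip_force: 60

```text
t: 6.95
tool_pos: [0.4799, -0.3121, 0.2874]
tool_rot: [2.183, 2.258, 0.0]
contact_force: [0.2, 0.7, -1.8]
opening: 0.0564
grip_force: 68.6
```

drive_tool:
  rows:
    - [[0.02, 0.002, 0], 0]
    - [[0.045, 0.002, 0], 0]
    - [[0.045, 0.002, 0], 0]
    - [[0.045, 0.002, 0], 0]
    - [[0.045, 0.002, 0], 0]
    - [[0.045, 0.002, 0], 0]
    - [[0.045, 0.002, 0], 0]
    - [[0.045, 0.002, 0], 0]
    - [[0.045, 0.002, 0], 0]
    - [[0.045, 0.001, 0], 0]

```text
t: 7.95
tool_pos: [0.4834, 0.1157, 0.2865]
tool_rot: [-2.185, -2.257, 0.0]
contact_force: [0.9, 0.4, -1.4]
opening: 0.0567
grip_force: 68.6
```

drive_tool:
  rows:
    - [[0.045, 0, 0], 0]
    - [[0.04, 0, 0], 0]
    - [[0.025, 0, 0], 0]
    - [[0.01, 0, 0], 0]
    - [[0, 0, 0], 0]
    - [[0, 0, 0], 0]
    - [[0, 0, 0], 0]

```text
t: 8.65
tool_pos: [0.4805, 0.232, 0.2868]
tool_rot: [2.185, 2.257, -0.001]
contact_force: [-0.6, 0.7, -1.8]
opening: 0.0569
grip_force: 68.6
```

```bash
python3 - <<'E'
from h import *
d=grab('wrist','w2')
o=ctrl.get_obs();print(o['t'],o['tool_pos'],o['contact_force'],o['opening'],Ro.from_rotvec(o['tool_rot']).as_matrix().round(4))
E
```

```text
8.7 [0.48064073 0.23196592 0.28686143] [-1.19550763  1.2657546  -0.72142759] 0.05622295519884289 [[-3.190e-02  9.995e-01 -0.000e+00]
 [ 9.995e-01  3.190e-02 -3.000e-04]
 [-3.000e-04 -1.000e-04 -1.000e+00]]
```

View pics/w2.png

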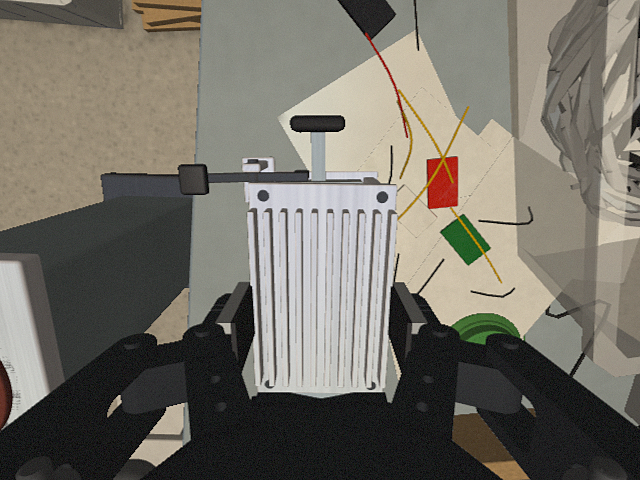

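The plate is held square and level, with its front base corners at (248,185) and (396,184). The handle top is at (317,122) and the pad at (193,178).

```bash
python3 - <<'E'
from h import *
d=load('w2'); o=ctrl.get_obs(); R=Ro.from_rotvec(o['tool_rot']).as_matrix(); T=o['tool_pos']
for u,v in((249,185),(396,184),(256,392),(385,388)): print('plate',(R.T@(cast(d,u,v,T[2]-.0677)-T)).round(4))
h=cast(d,317,122.5,.074);p=cast(d,193.5,178,.066)
ex=np.array([-.0319,.9995]);ey=np.array([-.9995,-.0319])
O=np.array([.4833,.1484])
for n,q in(('h',h),('p',p)): print(n,q,(q[:2]-O)@ex,(q[:2]-O)@ey)
E
```

```text
plate [ 0.0504 -0.0293  0.0677]
plate [0.0508 0.0297 0.0677]
plate [-0.0489 -0.0316  0.0677]
plate [-0.0466  0.0302  0.0677]
h [0.47460368 0.31193321 0.074     ] 0.16372885156303343 0.0034752588964939417
p [0.37195889 0.26459834 0.066     ] 0.119692019837282 0.10757871575664084
```

drive_tool:
  rows:
    - [[0, 0, 0.03], 0]
    - [[0, 0, 0.04], 0]
    - [[0, 0, 0.03], 0]
    - [[0, 0, 0.015], 0]
    - [[0, 0, 0], 0]
    - [[0, 0, 0], 0]

```text
t: 9.3
tool_pos: [0.4814, 0.2329, 0.1732]
tool_rot: [2.184, 2.257, 0.002]
contact_force: [-0.4, 0.1, -0.5]
opening: 0.0564
grip_force: 68.6
```

drive_tool:
  rows:
    - [[-0.006, 0, 0], 0]
    - [[-0.005, 0, 0], 0]
    - [[-0.003, 0, 0], 0]
    - [[-0.002, 0, 0], 0]
    - [[-0.001, 0, 0], 0]
    - [[-0.001, 0, 0], 0]

```text
t: 9.9
tool_pos: [0.4811, 0.215, 0.172]
tool_rot: [2.183, 2.259, 0.0]
contact_force: [0.9, -0.2, -1.3]
opening: 0.0568
grip_force: 68.6
```

drive_tool:
  rows:
    - [[-0.002, 0, 0], 0]
    - [[-0.002, 0, 0], 0]
    - [[-0.001, 0, 0], 0]
    - [[-0.001, 0, 0], 0]
    - [[-0.001, 0, 0], 0]
    - [[0, 0, 0], 0]

```text
t: 10.5
tool_pos: [0.4814, 0.208, 0.1719]
tool_rot: [-2.184, -2.259, 0.0]
contact_force: [0.1, -0.8, -1.4]
opening: 0.0564
grip_force: 68.6
```

drive_tool:
  rows:
    - [[-0.001, 0, 0], 0]
    - [[-0.001, 0, 0], 0]
    - [[-0.001, 0, 0], 0]
    - [[0, 0, 0], 0]

```text
t: 10.9
tool_pos: [0.4815, 0.205, 0.1719]
tool_rot: [2.184, 2.259, -0.0]
contact_force: [-0.1, 0.7, -2.2]
opening: 0.0564
grip_force: 68.6
```

drive_tool:
  rows:
    - [[-0.001, 0, 0], 0]
    - [[-0.001, 0, 0], 0]
    - [[0, 0, 0], 0]

```text
t: 11.2
tool_pos: [0.4815, 0.203, 0.1719]
tool_rot: [2.184, 2.259, -0.0]
contact_force: [0.2, 0.8, -1.4]
opening: 0.0567
grip_force: 68.6
```

drive_tool:
  rows:
    - [[-0.001, 0, 0], 0]
    - [[-0.001, 0, 0], 0]
    - [[0, 0, 0], 0]

```text
t: 11.5
tool_pos: [0.4816, 0.2016, 0.1721]
tool_rot: [-2.183, -2.258, -0.002]
contact_force: [-0.8, 3.5, -0.8]
opening: 0.0566
grip_force: 68.6
```

drive_tool:
  rows:
    - [[-0.001, 0, 0], 0]
    - [[-0.001, 0, 0], 0]
    - [[0, 0, 0], 0]

```text
t: 11.8
tool_pos: [0.4815, 0.2011, 0.1724]
tool_rot: [-2.181, -2.256, -0.007]
contact_force: [-1.2, 10.2, -1.1]
opening: 0.0566
grip_force: 68.6
```

The lip face is felt at TCP y≈0.2015. I'll back off, go up and over, then lower to a 45 mm lap, which puts TCP y at about 0.1565.

drive_tool:
  rows:
    - [[0.005, 0, 0], 0]
    - [[0.003, 0, 0], 0]
    - [[0, 0, -0.02], 0]
    - [[0, 0, -0.02], 0]
    - [[-0.01, 0, 0], 0]
    - [[-0.02, 0, 0], 0]
    - [[-0.016, 0, 0], 0]
    - [[-0.005, 0, 0], 0]
    - [[0, 0, 0], 0]
    - [[0, 0, 0], 0]

```text
t: 12.8
tool_pos: [0.483, 0.1561, 0.2114]
tool_rot: [-2.183, -2.258, 0.001]
contact_force: [0.6, 0.2, -2.1]
opening: 0.0567
grip_force: 68.6
```

drive_tool:
  rows:
    - [[0, 0, 0.007], 0]
    - [[0, 0, 0.004], 0]
    - [[0, 0, 0.002], 0]
    - [[0, 0, 0.001], 0]
    - [[0, 0, 0], 0]

```text
t: 13.3
tool_pos: [0.483, 0.1562, 0.1976]
tool_rot: [-2.183, -2.259, 0.001]
contact_force: [0.7, -0.2, -1.2]
opening: 0.0564
grip_force: 68.6
```

drive_tool:
  rows:
    - [[0, 0, 0.001], 0]
    - [[0, 0, 0.001], 0]
    - [[0, 0, 0], 0]

```text
t: 13.6
tool_pos: [0.4831, 0.1561, 0.1958]
tool_rot: [-2.183, -2.259, 0.0]
contact_force: [0.6, 0.1, -1.7]
opening: 0.0566
grip_force: 68.6
```

drive_tool:
  rows:
    - [[0, 0, 0.001], 0]
    - [[0, 0, 0], 0]
    - [[0, 0, 0], 0]

```text
t: 13.9
tool_pos: [0.4831, 0.1561, 0.1949]
tool_rot: [-2.183, -2.259, -0.0]
contact_force: [-0.4, -0.2, -2.0]
opening: 0.0566
grip_force: 68.6
```

drive_tool:
  rows:
    - [[0, 0, 0.001], 0]
    - [[0, 0, 0], 0]
    - [[0, 0, 0], 0]

```text
t: 14.2
tool_pos: [0.4831, 0.1561, 0.1938]
tool_rot: [-2.183, -2.259, 0.0]
contact_force: [-0.2, -0.3, -1.4]
opening: 0.0564
grip_force: 68.6
```

```bash
python3 - <<'E'
from h import *
s=grab('scene','s2')['image'];t=grab('top','t2')['image']
a=cv2.resize(s[155:255,180:310],(780,600),interpolation=2)
cv2.imwrite('pics/z3.png',a)
E
```

```text
(no output)
```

View pics/z3.png

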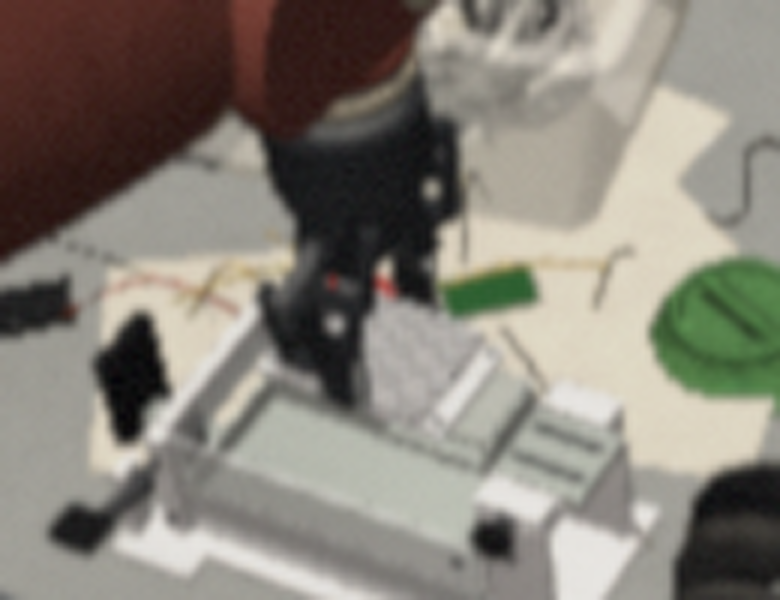

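The tail lies over the ramp with its edge near (465,385) in the crop, just above the slide. The lap and height agree with the spec, so I'll let go.

drive_tool:
  rows:
    - [[0, 0, 0], 0]
    - [[0, 0, 0], 0]
    - [[0, 0, 0], 0]
    - [[0, 0, 0], 0]
    - [[0, 0, 0], 0]
    - [[0, 0, 0], 0]
    - [[0, 0, 0], 0]
    - [[0, 0, 0], 0]
  jaw: 0

```text
t: 15.1
tool_pos: [0.4831, 0.1561, 0.1939]
tool_rot: [2.183, 2.259, 0.0]
contact_force: [0.2, 0.4, -0.1]
opening: 0.0852
grip_force: 0.0
```

drive_tool:
  rows:
    - [[0, 0, -0.03], 0]
    - [[0, 0, -0.03], 0]
    - [[0, 0, -0.03], 0]
    - [[0, 0, -0.01], 0]
    - [[0, 0, 0], 0]

```text
t: 15.6
tool_pos: [0.4839, 0.1562, 0.2957]
tool_rot: [2.182, 2.257, 0.005]
contact_force: [0.4, -0.8, -0.1]
opening: 0.0853
grip_force: 0.0
```

```bash
python3 - <<'E'
from h import *
s=grab('scene','s3')['image'];w=grab('wrist','w3')['image']
im=np.zeros((480,800,3),np.uint8)
im[:270,:360]=cv2.resize(s[180:270,180:300],(360,270),interpolation=2)
im[:330,360:]=cv2.resize(w,(440,330)); cv2.imwrite('pics/z4.png',im)
E
```

```text
(no output)
```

View pics/z4.png

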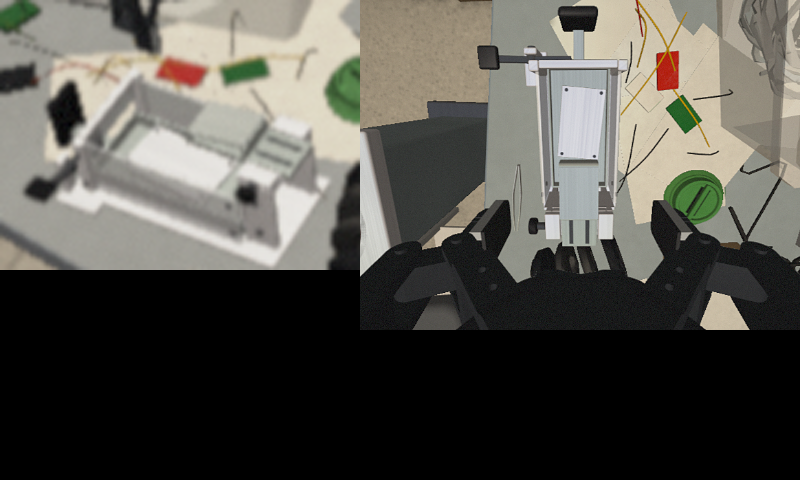

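The plate has landed flat side up in the tray. In the wrist half its corners are at (563,86), (604,89), (559,159) and (600,161). I'll check its position and get the pad and handle from this view.

```bash
python3 - <<'E'
from h import *
d=load('w3'); k=640/440; W=lambda x,y,z:cast(d,(x-360+.5)*k-.5,(y+.5)*k-.5,z)
ex=np.array([-.0319,.9995]);ey=np.array([-.9995,-.0319]);O=np.array([.4833,.1484])
def s(n,q): print(n,q.round(4),((q[:2]-O)@ex).round(4),((q[:2]-O)@ey).round(4))
c=[W(*p,.026) for p in((563,86),(604,89),(600,161),(559,159))]
for q in c: s('pl',q)
s('plate',sum(c)/4)
s('handle top far L',W(559,8,.074)); s('handle R',W(598,8,.074))
s('pad',W(488,56,.066));s('padL',W(478,46,.066));s('padR',W(499,46,.066));s('gL',W(530,68,.08));s('gR',W(628,68,.08))
# pad in top image by darkness, guard by full-res
im=cv2.imread('pics/w3.png'); g=im.max(2)
m=(g<60).astype(np.uint8); n,l,st,ce=cv2.connectedComponentsWithStats(m)
for i in range(1,n):
    if 150<st[i,4]<8000 and st[i,1]<140: print(st[i],ce[i])
E
```

```text
pl [0.4564 0.2352 0.026 ] 0.0876 0.0241
pl [0.5126 0.2332 0.026 ] 0.0838 -0.0319
pl [0.5128 0.1308 0.026 ] -0.0185 -0.029
pl [0.4519 0.1319 0.026 ] -0.0155 0.0319
plate [0.4834 0.1828 0.026 ] 0.0344 -0.0012
handle top far L [0.4544 0.3137 0.074 ] 0.1661 0.0236
handle R [0.4965 0.3151 0.074 ] 0.1662 -0.0185
pad [0.3716 0.2643 0.066 ] 0.1194 0.108
padL [0.3609 0.2745 0.066 ] 0.13 0.1184
padR [0.385  0.2754 0.066 ] 0.13 0.0942
gL [0.4229 0.2515 0.08  ] 0.105 0.057
gR [0.533  0.2552 0.08  ] 0.1052 -0.0531
[ 288    9   58   37 1779] [317.53288364  26.25182687]
[171  66  73  36 672] [188.79464286  81.76339286]
```

drive_tool:
  rows:
    - [[0.022, -0.022, 0], 0]
    - [[0.025, -0.025, 0], 0]
    - [[0.025, -0.025, 0], 0]
    - [[0.025, -0.025, 0], 0]
    - [[0.014, -0.013, 0.02], 0]
    - [[0, 0, 0.04], 0]
    - [[0, 0, 0.04], 0]
    - [[0, 0, 0.03], 0]
    - [[0, 0, 0], 0]
    - [[0, 0, 0], 0]
  jaw: 1

```text
t: 16.7
tool_pos: [0.3686, 0.2629, 0.1626]
tool_rot: [-2.183, -2.258, 0.005]
contact_force: [1.0, 0.6, 0.8]
opening: -0.0002
grip_force: 0.0
```

drive_tool:
  rows:
    - [[0, 0, 0.01], 0]
    - [[0, 0, 0.005], 0]
    - [[0, 0, 0.005], 0]
    - [[0, 0, 0.005], 0]
    - [[0, 0, 0], 0]

```text
t: 17.2
tool_pos: [0.3693, 0.2633, 0.1385]
tool_rot: [-2.183, -2.259, 0.001]
contact_force: [-0.5, 0.6, -0.0]
opening: -0.0001
grip_force: 0.0
```

drive_tool:
  rows:
    - [[0, 0, 0.004], 0]
    - [[0, 0, 0.004], 0]
    - [[0, 0, 0.004], 0]
    - [[0, 0, 0.004], 0]
    - [[0, 0, 0], 0]

```text
t: 17.7
tool_pos: [0.368, 0.2633, 0.1219]
tool_rot: [-2.182, -2.257, 0.005]
contact_force: [-3.0, 0.2, 1.4]
opening: -0.0003
grip_force: 1.3
```

drive_tool:
  rows:
    - [[0, 0, 0.003], 0]
    - [[0, 0, 0.003], 0]
    - [[0, 0, 0.002], 0]
    - [[0, 0, 0], 0]

```text
t: 18.1
tool_pos: [0.3683, 0.2633, 0.1145]
tool_rot: [-2.182, -2.257, 0.005]
contact_force: [-6.5, -0.8, 3.4]
opening: 0.0
grip_force: 3.4
```

The sideways force is larger than expected, so I'll take a look.

```bash
python3 - <<'E'
from h import *
s=grab('scene','s4')['image'];w=grab('wrist','w4')['image']
im=np.zeros((600,800,3),np.uint8)
im[:300,:400]=cv2.resize(s[190:265,160:260],(400,300),interpolation=2)
im[:300,400:]=cv2.resize(w,(400,300)); im[300:,:]=cv2.resize(w[200:440,160:480],(800,600))[150:450]
cv2.imwrite('pics/z5.png',im)
E
```

```text
(no output)
```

View pics/z5.png

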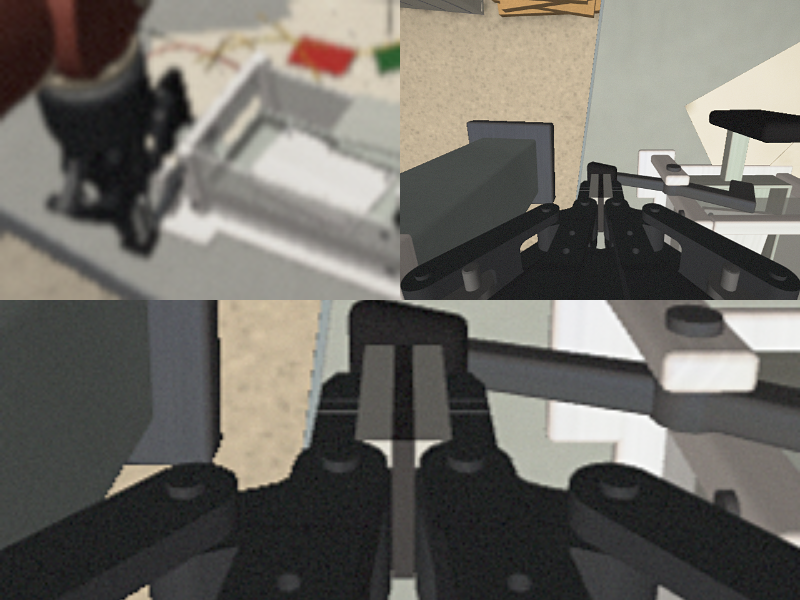

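The fingers sit on the pad (pad at 350–467, fingers around it) and the lever is tilting as it should. I'll keep pressing.

drive_tool:
  rows:
    - [[0, 0, 0.002], 0]
    - [[0, 0, 0.002], 0]
    - [[0, 0, 0.002], 0]
    - [[0, 0, 0], 0]
    - [[0, 0, 0], 0]

```text
t: 18.7
tool_pos: [0.369, 0.2637, 0.1129]
tool_rot: [-2.181, -2.257, 0.008]
contact_force: [-19.9, -7.0, 32.7]
opening: 0.0001
grip_force: 19.2
```

drive_tool:
  rows:
    - [[0, 0, 0.002], 0]
    - [[0, 0, 0.001], 0]
    - [[0, 0, 0], 0]
    - [[0, 0, 0], 0]

```text
t: 19.1
tool_pos: [0.3694, 0.264, 0.1121]
tool_rot: [-2.181, -2.257, 0.009]
contact_force: [-27.5, -10.3, 49.2]
opening: -0.0001
grip_force: 27.5
```

drive_tool:
  rows:
    - [[0, 0, -0.02], 0]
    - [[0, 0, -0.04], 0]
    - [[0, 0, -0.04], 0]
    - [[0, 0, -0.04], 0]
    - [[0.012, 0.027, 0], 0]
    - [[0.012, 0.03, 0], 0]
    - [[0.012, 0.03, 0], 0]
    - [[0.008, 0.02, 0], 0]
    - [[0, 0, 0], 0]
    - [[0, 0, 0], 0]
  jaw: 0

```text
t: 20.1
tool_pos: [0.4748, 0.3108, 0.2455]
tool_rot: [-2.184, -2.259, 0.001]
contact_force: [0.6, 1.0, -0.1]
opening: 0.085
grip_force: 0.0
```

```bash
python3 - <<'E'
from h import *
d=grab('wrist','w5'); im=cv2.imread('pics/w5.png'); o=ctrl.get_obs(); print(o['tool_pos'],o['contact_force'])
for z in(.074,): print(proj(d,[.4755,.3115,z]))
m=(im.max(2)<60).astype(np.uint8); n,l,st,ce=cv2.connectedComponentsWithStats(m)
for i in range(1,n):
    if st[i,4]>300:
        x,y,w,h,a=st[i]; print(st[i],ce[i],cast(d,x,y,.074)[:2],cast(d,x+w,y,.074)[:2],cast(d,x,y+h,.074)[:2])
E
```

```text
[0.47435171 0.31066457 0.24549267] [ 0.08723509 -0.70891679 -0.43720267]
[322.41556558 234.20936839]
[370   0  75 140 481] [415.62785863  46.17255717] [0.49946905 0.4614495 ] [0.54540663 0.46298733] [0.5054655 0.3789301]
[ 340   57   65   73 2327] [371.22303395  93.2973786 ] [0.48263427 0.42921852] [0.52408227 0.43060754] [0.48480358 0.38472884]
[ 292  210   59   31 1511] [322.03044341 225.31436135] [0.45307636 0.32878192] [0.49535784 0.33020362] [0.45332213 0.30556456]
[    0   227   640   253 79601] [291.98690971 400.004912  ] [0.24097311 0.3090566 ] [0.70601599 0.32470019] [0.1879156  0.06746008]
[256 271  62  23 525] [294.71238095 279.11809524] [0.42643214 0.2810158 ] [0.47317253 0.28258992] [0.42609097 0.26204345]
```

drive_tool:
  rows:
    - [[0.001, 0, 0.04], 0]
    - [[0, 0, 0.04], 0]
    - [[0, 0, 0.03], 0]
    - [[0, 0, 0.016], 0]
    - [[0, 0, 0.004], 0]
    - [[0, 0, 0], 0]

```text
t: 20.75
tool_pos: [0.4749, 0.312, 0.1165]
tool_rot: [2.183, 2.259, 0.001]
contact_force: [-0.2, 0.6, 0.9]
opening: 0.0856
grip_force: 0.0
```

drive_tool:
  rows:
    - [[0, 0, 0], 0]
    - [[0, 0, 0], 0]
    - [[0, 0, 0], 0]
    - [[0, 0, 0], 0]
    - [[0, 0, 0], 0]
    - [[0, 0, 0], 0]
  jaw: 1
  grip_force: 40

```text
t: 21.35
tool_pos: [0.475, 0.3124, 0.1177]
tool_rot: [-2.183, -2.259, -0.001]
contact_force: [-3.8, -0.9, 7.3]
opening: 0.0436
grip_force: 40.5
```

drive_tool:
  rows:
    - [[0.003, 0, 0], 0]
    - [[0.005, 0, 0], 0]
    - [[0.007, 0, 0], 0]
    - [[0.008, 0, 0], 0]
    - [[0.008, 0, 0], 0]
    - [[0.008, 0, 0], 0]
    - [[0.008, 0, 0], 0]
    - [[0.008, 0, 0], 0]
    - [[0.008, 0, 0], 0]
    - [[0.007, 0, 0], 0]

```text
t: 22.35
tool_pos: [0.4724, 0.3823, 0.1177]
tool_rot: [2.183, 2.259, -0.001]
contact_force: [-4.3, -4.3, 7.5]
opening: 0.0433
grip_force: 40.7
```

drive_tool:
  rows:
    - [[0.006, 0, 0], 0]
    - [[0.004, 0, 0], 0]
    - [[0.003, 0, 0], 0]
    - [[0.002, 0, 0], 0]
    - [[0.001, 0, 0], 0]
    - [[0, 0, 0], 0]

```text
t: 22.95
tool_pos: [0.4718, 0.3975, 0.1177]
tool_rot: [2.182, 2.259, -0.003]
contact_force: [-6.2, -4.3, 8.6]
opening: 0.0431
grip_force: 40.8
```

drive_tool:
  rows:
    - [[0.002, 0, 0], 0]
    - [[0, 0, 0], 0]

```text
t: 23.15
tool_pos: [0.4719, 0.3978, 0.1176]
tool_rot: [2.18, 2.257, -0.009]
contact_force: [-6.1, -12.8, 12.5]
opening: 0.0433
grip_force: 41.1
```

drive_tool:
  rows:
    - [[-0.001, 0, 0], 0]
    - [[0, 0, 0], 0]
    - [[0, 0, 0], 0]
    - [[0, 0, 0], 0]
    - [[0, 0, -0.01], 0]
    - [[0, 0, -0.03], 0]
    - [[0, 0, -0.04], 0]
    - [[0, 0, -0.04], 0]
    - [[0, 0, -0.03], 0]
    - [[0, 0, 0], 0]
  jaw: 0

```text
t: 24.15
tool_pos: [0.474, 0.4004, 0.2737]
tool_rot: [2.181, 2.257, 0.019]
contact_force: [0.3, 0.5, -0.1]
opening: 0.0856
grip_force: 0.0
```

```bash
python3 - <<'E'
from h import *
s=grab('scene','s6')['image'];w=grab('wrist','w6')['image'];t=grab('top','t6')['image']
im=np.zeros((600,800,3),np.uint8)
im[:300,:400]=cv2.resize(s[190:265,160:260],(400,300),interpolation=2)
im[:300,400:]=cv2.resize(w,(400,300)); im[300:,:440]=cv2.resize(t[225:300,150:260],(440,300),interpolation=2)
cv2.imwrite('pics/z6.png',im); print(ctrl.get_obs()['contact_force'])
E
```

```text
[-0.62286727 -0.36086896  0.09546442]
```

View pics/z6.png

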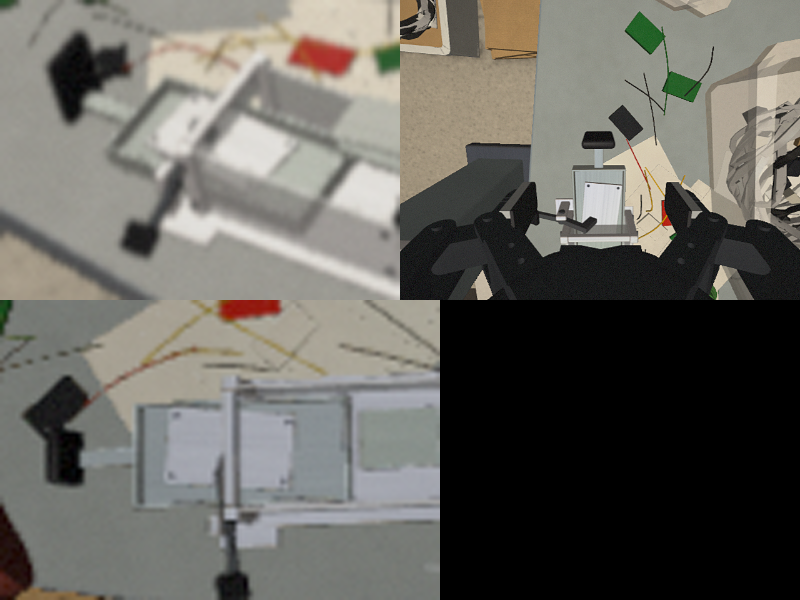

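The tray is fully out (end stop felt), the pad is still down, and the plate lies flat side up near the tray's centre. Nothing is being touched.

```bash
python3 -c "
from station import ctrl; print(ctrl.finish_job())"
```

```text
the job is handed in; nothing more can be done
None
```

I turned the plate over in the chute (it now lies flat side up in the tray), lifted the catch, pulled the tray out to its end stop and handed the job in at about 24 s; the verdict was not reported back.

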